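Lock the sample vial down through the splash guard

TASK

A capped glass vial stands in one of the two nests of the guarded vial holder; the other nest only has a low plug in it. Reach with closed fingertips through the guard window in front of the vial and press that station's lever pad fully down to its stop, then withdraw. Never touch the guard, leave the other lever up, and do not lift or move the vial, the plug or the things standing beside the holder.

Things in the scene. Friction and masses are not known exactly. Their poses are not given: they have to be found in the camera images.
- holder: twin vial holder fixed to the bench, 290 mm (x) by 270 mm (y), grey base 45 mm high; origin at bench height between the two stations; spans x -115 to 175, y -135 to 135 mm of its frame. Its -x side faces the robot (yaw within 0.35 rad); left station at y=+60 mm, right at -60 mm. Guard and pads at its -x part, nests at its +x part. Nothing on it is over 120 mm high
- guard: white sheet-metal splash guard on the holder (same origin and axes as the holder): box with a level top plate 4 mm thick, top face 120 mm above the bench, covering holder x -115 to 55 mm and y -135 to 135 mm, skirts down to the base. Its top has two rectangular windows. Must not be touched
- window_left (a point): centre of the left guard window (holder frame x=-35, y=+60 mm) at the guard's top face; the window is 100 mm along the holder's x and 92 mm along its y
- window_right (a point): centre of the right guard window (holder frame x=-35, y=-60 mm), same size; a 28 mm wide bar separates the windows
- lever_left (a joint): left lever, a steel bar 12 mm wide, 10 mm thick, hinged at its far end (holder x=150, y=+60, z=100 mm), pad at its near end under the left window. 0 rad = fully up, 0.15 = fully down on a hard stop (pad 28 mm lower); starts at 0 to 0.03. Friction hinge, no spring: the pad moves under about 4 N and stays where it is left. A foot under the bar sinks to 2 mm above the cap of a vial in that nest
- lever_right (a joint): right lever, a steel bar 12 mm wide, 10 mm thick, hinged at its far end (holder x=150, y=-60, z=100 mm), pad at its near end under the right window. 0 rad = fully up, 0.15 = fully down on a hard stop (pad 28 mm lower); starts at 0 to 0.03. Friction hinge, no spring: the pad moves under about 4 N and stays where it is left. A foot under the bar sinks to 2 mm above the cap of a vial in that nest
- pad_left (a point): black flat pad of the left lever, 50 mm (x) by 44 mm (y), 8 mm thick; this point is the centre of its top face, which is at height 109 mm with the lever fully up (11 mm below the guard's top) and about 81 mm fully down; pad centre straight below the middle of the left window (holder frame x=-35, y=+60 mm)
- pad_right (a point): black flat pad of the right lever, 50 mm (x) by 44 mm (y), 8 mm thick; this point is the centre of its top face, which is at height 109 mm with the lever fully up (11 mm below the guard's top) and about 81 mm fully down; pad centre straight below the middle of the right window (holder frame x=-35, y=-60 mm)
- nest_left (a point): middle of the floor of the left nest, a round hole 24 mm wide and 15 mm deep (holder frame x=105, y=+60, floor z=30 mm), open to view beyond the guard, the lever bar passing above it
- nest_right (a point): the same for the right nest (y=-60 mm)
- vial: amber glass vial with aluminium cap, 22.5 mm diameter, 46 mm high, standing in one nest and showing 31 mm above the deck; origin at the centre of its underside
- plug: grey plastic plug, 22.5 mm diameter, 21 mm high, in the other nest, showing only 6 mm; origin at the centre of its underside
- bottle: bystander: glass bottle with blue cap, 66 mm diameter, 115 mm high, standing on the bench left of the holder; origin at the centre of its underside
- beaker: bystander: open glass beaker, 68 mm diameter at the rim, 85 mm high, on the bench right of the holder; origin at the centre of its underside
- jar: bystander: amber jar, 50 mm diameter, 60 mm high, on the bench right of the holder; origin at the centre of its underside

How it is judged:
By the outcome, as a careful person would: the job done as asked, in the order asked, and still so for the second after the job is handed in, with the robot touching nothing.
It also fails if it takes over 35 s, if anything falls off the work surface, if the arm or the gripper's body presses on something with over 40 N, if the wrist force passes 120 N, or if a joint passes its speed limit or range.

ROBOT

A 7-joint arm with a two-finger parallel gripper is mounted at the origin on the work surface. World frame = base frame: x ahead of the robot, y to its left, z up, the work surface at z = 0. Lengths are in mm, angles in rad, forces in N, time in s.
With the tool pointing down it reaches from about 425 to 875 mm from the base axis. Payload 4.7 kg.
Tool frame: the origin (TCP) lies midway between the tips of the shut fingers; the grasp point (between the pads) lies 19 mm behind it; z points along the fingers, y is the line along which they close (so a half turn about z gives the same grasp; the last joint's range is limited). The gripper opens to 85 mm and grips with 20 to 120 N. Pads are 22 mm wide; open, the fingers measure 114 mm over their backs; the gripper's body (76 mm by 85 mm) begins 54 mm behind the grasp point. The pads swing forward as they close: fully open they stand 13 mm farther back than shut.
Start: joints at [1.207, 0.321, -0.07, 1.45, 0.023, 1.371, -0.057], TCP at [239.751, -604.192, 194.949] pointing down, gripper open.
Joint ranges: [-2.86, 2.86], [-0.3, 2.09], [-1.38, 1.24], [0.06, 2.45], [-1.56, 4.7], [0.09, 2.05], [-2.69, 2.69]. Speed limits (rad/s): [2.57, 2.57, 3.14, 3.14, 3.14, 3.14, 3.14].

INTERFACE

Orientations are given as a unit quaternion [x, y, z, w].
In Python, from rig import r gives the robot as it stands.
- The arm moves only by the tool drive_tool, never from a script. Its argument "steps" is a list of rows, each a list of 3 entries, a list of its own where there are three numbers: the shift along the tool's x, y, z in cm, then the turn about the tool's z in rad, then the opening, from -1 (shut) to 1 (fully open). In form: [[[dx, dy, dz], spin, hand], ...]. A call has 1 to 12 rows; each row shifts and turns the commanded pose from where the row before left it, along the tool's axes as they then stand; what a row does not reach is not made up. A row lasts 1/8 s, in which the tool goes at most 62.5 mm and 10.7 degrees, less where a joint would pass 70% of its speed; a pose out of reach is approached as far as the arm can. A call is refused whole if a number of a shift passes 6.25 or a number of a turn 0.188, either way. A call with a gripper value outside its range is refused whole. The fingers move at their own pace and stop on an object; the grip force is fixed at half the most. Time passes only in rows, so rows that do not move let the fingers close. It gives the time, the measured TCP pose, the force, the opening and the grip force at its end, in the units of the state.
- r.sense(): the state, without advancing time (a new reading comes with each control period).
- r.read_camera(name): name is "side" or "top" or "wrist"; returns the picture (420x560x3 uint8, red, green, blue); there is no depth.
- r.calibration(name): a dict with "fx", "fy", "cx", "cy" (pixels), "extrinsics" (4x4, takes a point from camera to world coordinates). Camera axes: x right, y down, z forward; pixel columns grow to the right and rows downward; lengths in mm; the calibration is good to about 2 mm. The wrist camera is an equidistant fisheye: a pixel r from the principal point sees the ray r / f radians off the axis. A picture is of the moment at which its call begins: read the wrist's pose just before it. calibration takes no time and is no camera call; for the wrist camera it gives the pose at the moment of the call.
- r.job_done(): hands the job in; it is judged then, once.
The state is a dict: "time": time; "joint_pos": joint angles; "qvel": joint speeds; "effort": joint torques, N m; "eef_pos": TCP position; "orientation": TCP orientation; "wrist_force": force on the tool from outside, world axes, zero at the start; "moment": the same for the moment, N m; "gripper_width": finger opening in mm; "finger_force": force on a finger pad.
Only numpy, scipy, OpenCV 4.12 (cv2) and the standard library are available. Lean on these libraries where they do the work, as an engineer would, in place of code of your own. Each camera call takes 0.05 s, during which the arm holds its last target. There are 200 camera calls.

## Working session

There is one attempt and no reset: what is moved stays moved. The work goes in short steps, Python scripts to look and compute and a tool call to move; the robot and the scene stay as the last step left them, time stands still between calls to the robot, and variables do not carry over. Pictures are saved under pics/ and viewed, at most 10 in all, crops included, and the job is handed in when it is done.

Besides the shell and the picture viewer there is one more tool, called after "Emit:" by a JSON object that holds its "fn" and its "kwargs", one argument or row to a line. drive_tool: Moves the arm, as the interface text tells. Its arguments: {"type":"object","properties":{"steps":{"type":"array","items":{"type":"array"}}},"required":["steps"]}

```bash
mkdir -p pics; cat > h.py <<'E'
from rig import r
import numpy as np, cv2
def save(n,f):
    cv2.imwrite(f'pics/{f}.png',r.read_camera(n)[:,:,::-1])
def ray(cal,u,v,z):
    E=np.array(cal['extrinsics']);d=np.array([(u-cal['cx'])/cal['fx'],(v-cal['cy'])/cal['fy'],1.])
    d=E[:3,:3]@d;o=E[:3,3];return o+d*(z-o[2])/d[2]
E
python3 - <<'E'
from h import *
save('top','top1');save('side','side1')
for n in('top','side'):print(r.calibration(n))
s=r.sense();print(s['time'],s['eef_pos'],s['orientation'],s['wrist_force'])
E
```

```text
{'fx': 395.37810659022614, 'fy': 395.37810659022614, 'cx': 289.9225499886388, 'cy': 214.93459982726202, 'extrinsics': array([[ 2.70439336e-02, -9.96931706e-01,  7.34561028e-02,
         5.35232010e+02],
       [-9.99625589e-01, -2.72764042e-02, -2.16325266e-03,
         4.13776810e+01],
       [ 4.16023351e-03, -7.33700972e-02, -9.97296105e-01,
         1.02203421e+03],
       [ 0.00000000e+00,  0.00000000e+00,  0.00000000e+00,
         1.00000000e+00]])}
{'fx': 500.26784687007796, 'fy': 500.26784687007796, 'cx': 280.32097084862744, 'cy': 207.51050535276278, 'extrinsics': array([[-9.07858947e-01, -2.83662957e-01,  3.08751451e-01,
         2.75217180e+02],
       [-4.19074500e-01,  5.91109566e-01, -6.89177803e-01,
         7.16069928e+02],
       [ 1.29882774e-02, -7.55066095e-01, -6.55520021e-01,
         7.74531974e+02],
       [ 0.00000000e+00,  0.00000000e+00,  0.00000000e+00,
         1.00000000e+00]])}
0.1 [ 239.55879516 -603.65201644  193.92962794] [ 9.82199634e-01  1.87838012e-01 -1.93086704e-04 -8.50231114e-04] [ 0.54762136 -0.04856929 -0.832679  ]
```

View pics/top1.png

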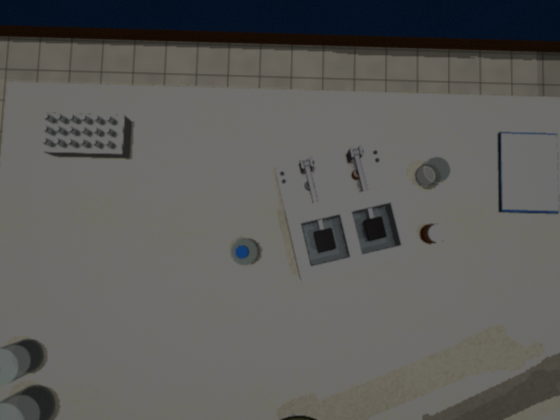

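View pics/side1.png

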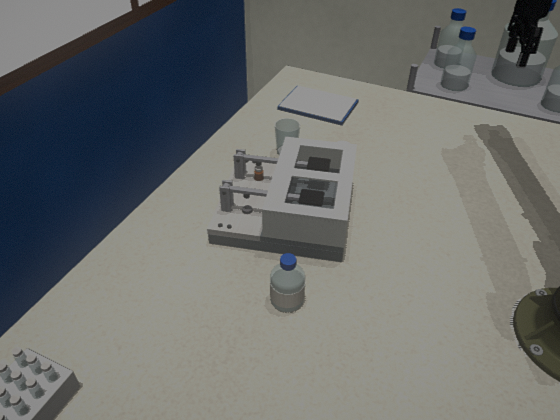

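The vial (amber) shows at the right station, at top (356,175) and side (258,173). The left nest shows only a low grey plug, at top (308,187). I'll enlarge the top view to measure the windows.

```bash
python3 - <<'E'
from h import *
im=cv2.imread('pics/top1.png')[140:285,265:410]
im=cv2.convertScaleAbs(im,alpha=1.6)
cv2.imwrite('pics/c1.png',cv2.resize(im,None,fx=4,fy=4,interpolation=cv2.INTER_CUBIC))
E
```

```text
(no output)
```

View pics/c1.png

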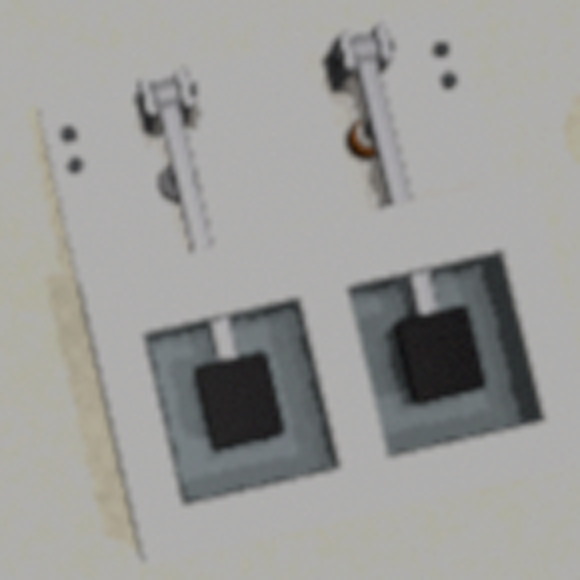

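The right station has the amber vial at crop (362,138), and the left has the grey plug at (170,183). Window corners in the crop: left (147,333),(300,299),(338,467),(184,502); right (349,288),(502,252),(543,420),(390,456). The right pad centre is about (441,356).

```bash
cat >> h.py <<'E'
L=np.array([(147,333),(300,299),(338,467),(184,502),(349,288),(502,252),(543,420),(390,456)])/4.+[265,140]-.375
# model: far-left, far-right, near-right, near-left (holder frame)
M=np.array([(15,106),(15,14),(-85,14),(-85,106),(15,-14),(15,-106),(-85,-106),(-85,-14)],float)
def holder():
    c=r.calibration('top');W=np.array([ray(c,u,v,120)[:2] for u,v in L])
    m,w=M.mean(0),W.mean(0);U,_,V=np.linalg.svd((M-m).T@(W-w));R=(U@V).T
    t=w-R@m;return R,t,W-(M@R.T+t)
E
python3 - <<'E'
from h import *
R,t,e=holder();yaw=np.arctan2(R[1,0],R[0,0]);print(yaw,t,e.round(1))
tg=R@[-35,-60]+t;print('target',tg,'pad est',ray(r.calibration('top'),441/4+265-.4,356/4+140-.4,107))
from scipy.spatial.transform import Rotation as Ro
s=r.sense();T=Ro.from_quat(s['orientation']).as_matrix();print(T.round(3),s['eef_pos'])
print('tool-frame delta',T.T@(np.array([*tg,195])-s['eef_pos']))
for k in((1,0),(0,1)):
  d=R@np.array(k);print(k,d, 'angle of tool y vs',np.arctan2(T[1,1],T[0,1]),'tool x',np.arctan2(T[1,0],T[0,0]))
E
```

```text
0.24912384779656896 [596.21849763 -91.68450274] [[-0.4 -2. ]
 [-1.2  0.1]
 [ 0.6  1.5]
 [ 1.2 -0.7]
 [-1.1 -0.7]
 [-0.6  1. ]
 [ 0.8  1.5]
 [ 0.7 -0.8]]
target [ 577.09228614 -158.46165478] pad est [ 576.27674875 -158.1525436   107.        ]
[[ 0.929  0.369 -0.001]
 [ 0.369 -0.929  0.002]
 [-0.    -0.002 -1.   ]] [ 239.55879516 -603.65201644  193.92962794]
tool-frame delta [ 477.98536069 -289.23018922   -0.59494798]
(1, 0) [0.96912881 0.24655495] angle of tool y vs -1.192875207729349 tool x 0.37792122343429263
(0, 1) [-0.24655495  0.96912881] angle of tool y vs -1.192875207729349 tool x 0.37792122343429263
```

Emit:
{"fn": "drive_tool", "kwargs": {
  "steps": [
    [[4,-2.4,0],0,-1],
    [[4,-2.4,0],0,-1],
    [[4,-2.4,0],0,-1],
    [[4,-2.4,0],0,-1],
    [[4,-2.4,0],0,-1],
    [[4,-2.4,0],0,-1],
    [[4,-2.4,0],0,-1],
    [[4,-2.4,0],0,-1],
    [[4,-2.4,0],0,-1],
    [[4,-2.4,0],0,-1],
    [[4,-2.4,0],0,-1],
    [[3.8,-2.5,0],0.129,-1]
  ]
}}

```text
time: 1.6
eef_pos: [577.9, -158.0, 194.4]
orientation: [0.992, 0.122, -0.0, -0.0]
wrist_force: [0.7, -0.6, -0.1]
gripper_width: -0.2
finger_force: 0.0
```

Emit:
{"fn": "drive_tool", "kwargs": {
  "steps": [
    [[0,0,0],0,-1],
    [[0,0,0],0,-1],
    [[0,0,0],0,-1]
  ]
}}

```text
time: 1.98
eef_pos: [576.6, -161.1, 194.7]
orientation: [0.992, 0.123, -0.0, 0.0]
wrist_force: [0.1, -0.0, -1.2]
gripper_width: 0.1
finger_force: 0.0
```

```bash
python3 - <<'E'
from h import *
from scipy.spatial.transform import Rotation as Ro
R,t,e=holder();tg=R@[-35,-60]+t
s=r.sense();T=Ro.from_quat(s['orientation']).as_matrix()
print(s['time'],s['eef_pos'],s['gripper_width'],s['wrist_force'],'yawx',np.arctan2(T[1,0],T[0,0]),'delta',T.T@(np.array([*tg,109])-s['eef_pos']))
c=r.calibration('wrist');E=np.array(c['extrinsics']);img=r.read_camera('wrist')
print(c)
# rectify: predicted points in wrist fisheye
def proj(p):
    q=E[:3,:3].T@(np.array(p)-E[:3,3]);th=np.arctan2(np.hypot(q[0],q[1]),q[2]);a=np.arctan2(q[1],q[0])
    return c['cx']+c['fx']*th*np.cos(a),c['cy']+c['fy']*th*np.sin(a)
im=cv2.resize(img[:,:,::-1],(784,588))
for m in M[4:]:
    u,v=proj([*(R@m+t),120]);cv2.drawMarker(im,(int(u*1.4),int(v*1.4)),(0,0,255),0,14,1)
u,v=proj([*tg,107]);cv2.drawMarker(im,(int(u*1.4),int(v*1.4)),(0,255,0),0,14,1)
cv2.imwrite('pics/w1.png',cv2.convertScaleAbs(im,alpha=1.4))
save('side','side2')
E
```

```text
1.975 [ 576.59204833 -161.0926233   194.66514907] 0.08985122023786835 [ 0.14570099 -0.02002454 -1.17080144] yawx 0.2465114022982919 delta [ 1.20731361 -2.47796422 85.66266448]
{'fx': 325.19226210127806, 'fy': 325.19226210127806, 'cx': 275.21788404404134, 'cy': 206.63799560920006, 'extrinsics': array([[ 2.44607844e-01, -9.17485942e-01, -3.13666300e-01,
         6.57437036e+02],
       [-9.69622092e-01, -2.31443374e-01, -7.91641536e-02,
        -1.40332479e+02],
       [ 3.60110961e-05,  3.23501947e-01, -9.46227504e-01,
         3.73072617e+02],
       [ 0.00000000e+00,  0.00000000e+00,  0.00000000e+00,
         1.00000000e+00]])}
```

View pics/w1.png

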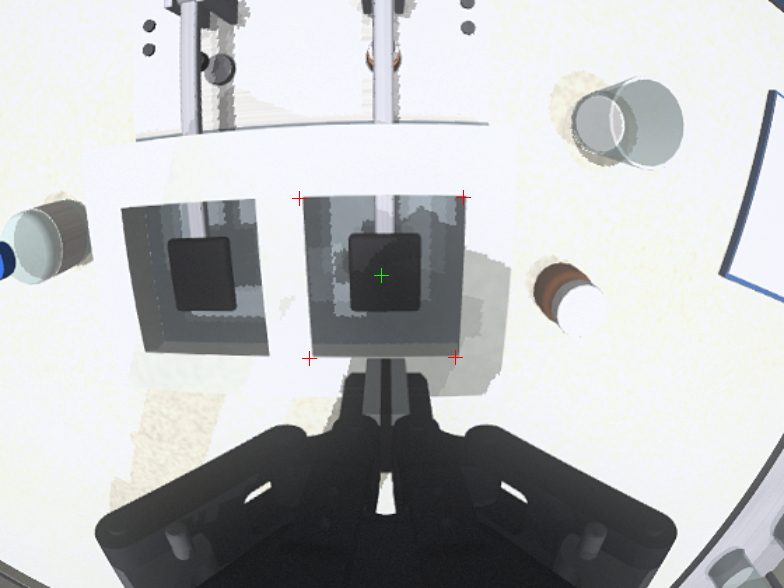

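The window outline matches the prediction to within about 4 px; the true window sits about 2 mm right and 1 mm forward of it. The tool is therefore already centred in y. The amber vial is under the right bar at (383,58). Next I check how high the gripper knuckles sit above the tips.

```bash
python3 - <<'E'
from h import *
im=cv2.imread('pics/side2.png')[20:220,190:400]
im=cv2.convertScaleAbs(im,alpha=1.6)
cv2.imwrite('pics/c2.png',cv2.resize(im,None,fx=3,fy=3,interpolation=cv2.INTER_CUBIC)[:600])
c=r.calibration('side');E=np.array(c['extrinsics'])
for h in(195,235,250,268):
    q=E[:3,:3].T@(np.array([576.6,-161,h])-E[:3,3]);print(h,3*(c['cx']+c['fx']*q[0]/q[2]-190),3*(c['cy']+c['fy']*q[1]/q[2]-20))
E
```

```text
195 391.3407336334266 330.80829088811606
235 395.0851958549836 281.90702645591495
250 396.5379844185832 262.934155717984
268 398.3179605788211 239.68833836303992
```

View pics/c2.png

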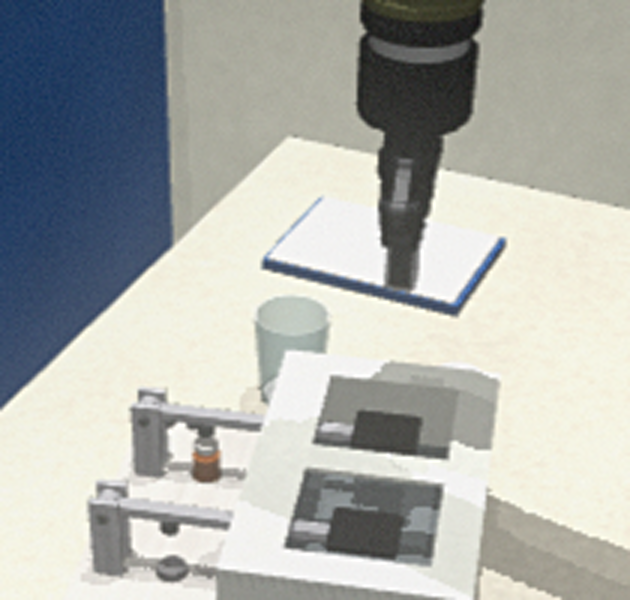

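```bash
python3 - <<'E'
from h import *
R,t,e=holder()
c=r.calibration('side');E=np.array(c['extrinsics'])
def P(p):
    q=E[:3,:3].T@(np.array(p)-E[:3,3]);return 3*(c['cx']+c['fx']*q[0]/q[2]-190),3*(c['cy']+c['fy']*q[1]/q[2]-20)
for m in M:print(m,P([*(R@m+t),120]))
c=r.calibration('wrist');E=np.array(c['extrinsics'])
q=E[:3,:3].T@(np.array([576.6,-161.1,194.7])-E[:3,3]);th=np.arctan2(np.hypot(q[0],q[1]),q[2]);a=np.arctan2(q[1],q[0])
print('tcp in wrist',1.4*(c['cx']+c['fx']*th*np.cos(a)),1.4*(c['cy']+c['fy']*th*np.sin(a)))
E
```

```text
[ 15. 106.] (np.float64(277.6827068400119), np.float64(550.4507473510411))
[15. 14.] (np.float64(300.64017338054015), np.float64(468.76293713868483))
[-85.  14.] (np.float64(439.7502175465898), np.float64(485.8514048965006))
[-85. 106.] (np.float64(426.0644327042801), np.float64(569.7763400094004))
[ 15. -14.] (np.float64(307.05867190862494), np.float64(445.9244811320137))
[  15. -106.] (np.float64(326.5326972740581), np.float64(376.6315351828688))
[ -85. -106.] (np.float64(455.15860263548444), np.float64(391.3630190508994))
[-85. -14.] (np.float64(443.5724772951281), np.float64(462.41227407011))
tcp in wrist 386.69208384782354 338.92209169467975
```

```bash
python3 - <<'E'
from h import *
from scipy.spatial.transform import Rotation as Ro
s=r.sense();T=Ro.from_quat(s['orientation']).as_matrix();p0=s['eef_pos']
c=r.calibration('wrist');E=np.array(c['extrinsics'])
C=T.T@(E[:3,3]-p0);print('cam in tool',C)
for x in(0,11,15):
  for uv in((366,358),(408,358),(340,375),(440,375),(285,425),(105,515),(130,580)):
    d=np.array(uv)/1.4-[c['cx'],c['cy']];th=np.hypot(*d)/c['fx'];d=d/np.hypot(*d)
    v=T.T@E[:3,:3]@np.array([*(np.sin(th)*d),np.cos(th)]);print(x,uv,(C+v*(x-C[0])/v[0]).round(0))
c=r.calibration('side');E=np.array(c['extrinsics'])
for p in([239.6,-603.7,194],[239.6,-603.7,181]):
    q=E[:3,:3].T@(np.array(p)-E[:3,3]);print(c['cx']+c['fx']*q[0]/q[2],c['cy']+c['fy']*q[1]/q[2])
E
```

```text
cam in tool [  83.30980206   -0.31659451 -178.47757499]
0 (366, 358) [  0.  -8. -18.]
0 (408, 358) [  0.   9. -18.]
0 (340, 375) [  0. -17. -32.]
0 (440, 375) [  0.  20. -32.]
0 (285, 425) [  0. -31. -65.]
0 (105, 515) [   0.  -71. -112.]
0 (130, 580) [   0.  -56. -129.]
11 (366, 358) [ 11.  -7. -39.]
11 (408, 358) [ 11.   7. -39.]
11 (340, 375) [ 11. -15. -51.]
11 (440, 375) [ 11.  17. -51.]
11 (285, 425) [ 11. -27. -80.]
11 (105, 515) [  11.  -62. -120.]
11 (130, 580) [  11.  -48. -136.]
15 (366, 358) [ 15.  -7. -47.]
15 (408, 358) [ 15.   7. -47.]
15 (340, 375) [ 15. -14. -58.]
15 (440, 375) [ 15.  16. -58.]
15 (285, 425) [ 15. -26. -85.]
15 (105, 515) [  15.  -59. -124.]
15 (130, 580) [  15.  -46. -138.]
506.3323877956895 77.78627249782292
504.7710060369665 82.4584462981153
```

The visible fingertips look about 35 mm short of the reported TCP, consistently in the side and wrist views. I'll descend slowly and use force to find the contact, looking again just above the window.

Emit:
{"fn": "drive_tool", "kwargs": {
  "steps": [
    [[0.2,0,1.5],0,-1],
    [[0,0,1.5],0,-1],
    [[0,0,1.5],0,-1],
    [[0,0,1.0],0,-1],
    [[0,0,0.5],0,-1],
    [[0,0,0],0,-1],
    [[0,0,0],0,-1]
  ]
}}

```text
time: 2.95
eef_pos: [579.8, -158.8, 135.5]
orientation: [0.992, 0.124, 0.001, 0.0]
wrist_force: [0.6, -0.4, 0.7]
gripper_width: 0.0
finger_force: 0.0
```

```bash
python3 - <<'E'
from h import *
s=r.sense();print(s['time'],s['eef_pos'],s['wrist_force'],s['gripper_width'])
a=r.read_camera('wrist')[100:300,150:400,::-1];b=r.read_camera('side')[30:200,220:360,::-1]
a=cv2.resize(a,(500,400),interpolation=2);b=cv2.resize(b,(280,340),interpolation=2)
o=np.zeros((400,780,3),np.uint8);o[:,:500]=a;o[:340,500:]=b
cv2.imwrite('pics/d1.png',cv2.convertScaleAbs(o,alpha=1.5))
E
```

```text
2.95 [ 579.83875098 -158.80101891  135.50436317] [ 0.55161317 -0.42408575  0.74766709] 0.029593504292241172
```

View pics/d1.png

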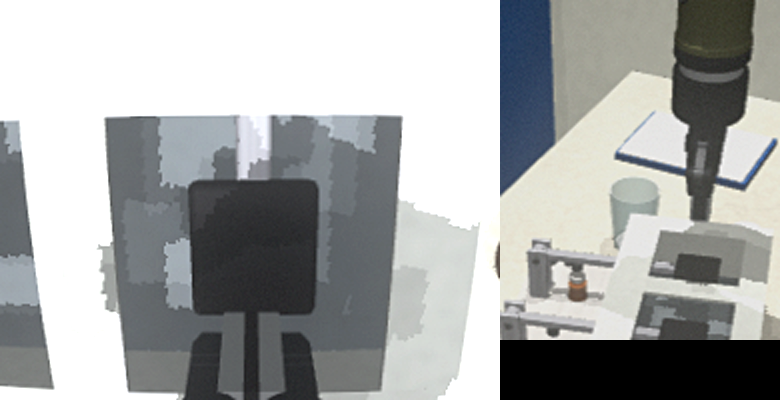

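The fingertips are at crop (252,312), laterally centred in the right window (columns 105–400 at the far edge) and still above it. The side view shows the tip clear of the guard. I descend gently.

Emit:
{"fn": "drive_tool", "kwargs": {
  "steps": [
    [[0,0,0.8],0,-1],
    [[0,0,0.8],0,-1],
    [[0,0,0.4],0,-1],
    [[0,0,0.3],0,-1],
    [[0,0,0.3],0,-1],
    [[0,0,0.3],0,-1],
    [[0,0,0],0,-1],
    [[0,0,0],0,-1]
  ]
}}

```text
time: 4.05
eef_pos: [579.5, -158.8, 106.0]
orientation: [0.992, 0.124, 0.0, 0.0]
wrist_force: [0.5, 0.3, 0.0]
gripper_width: 0.2
finger_force: 0.0
```

Emit:
{"fn": "drive_tool", "kwargs": {
  "steps": [
    [[0,0,0.3],0,-1],
    [[0,0,0.3],0,-1],
    [[0,0,0.3],0,-1],
    [[0,0,0],0,-1],
    [[0,0,0],0,-1]
  ]
}}

```text
time: 4.68
eef_pos: [579.4, -158.7, 96.9]
orientation: [0.992, 0.124, 0.0, 0.0]
wrist_force: [-0.1, -0.0, -0.2]
gripper_width: 0.1
finger_force: 0.0
```

```bash
python3 - <<'E'
from h import *
s=r.sense();print(s['time'],s['eef_pos'],s['wrist_force'],s['gripper_width'])
a=r.read_camera('wrist')[100:300,150:400,::-1];b=r.read_camera('side')[80:200,240:360,::-1]
a=cv2.resize(a,(440,352),interpolation=2);b=cv2.resize(b,(360,360),interpolation=2)
o=np.zeros((360,800,3),np.uint8);o[:352,:440]=a;o[:,440:]=b
cv2.imwrite('pics/d2.png',cv2.convertScaleAbs(o,alpha=1.5))
E
```

```text
4.675 [ 579.42132512 -158.74817417   96.92333538] [-0.12364653 -0.00300048 -0.20099982] 0.14972747251476592
```

View pics/d2.png

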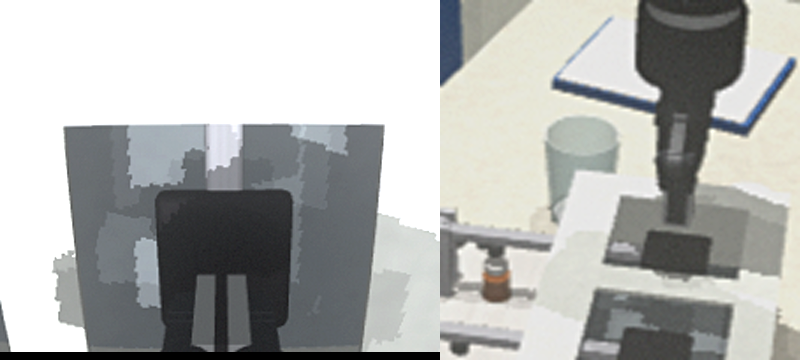

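At a reported height of 97 mm there is no force, and the tips show still above the pad (wrist crop (222,275) over the pad, rows 190–325). So the tips really are shorter than the TCP suggests, and I continue by force.

Emit:
{"fn": "drive_tool", "kwargs": {
  "steps": [
    [[0,0,0.3],0,-1],
    [[0,0,0.3],0,-1],
    [[0,0,0.3],0,-1],
    [[0,0,0.3],0,-1],
    [[0,0,0.3],0,-1],
    [[0,0,0],0,-1],
    [[0,0,0],0,-1]
  ]
}}

```text
time: 5.65
eef_pos: [579.4, -158.8, 82.0]
orientation: [0.992, 0.124, 0.0, 0.0]
wrist_force: [-0.6, 0.4, -0.7]
gripper_width: 0.2
finger_force: 0.0
```

Emit:
{"fn": "drive_tool", "kwargs": {
  "steps": [
    [[0,0,0.3],0,-1],
    [[0,0,0.3],0,-1],
    [[0,0,0],0,-1]
  ]
}}

```text
time: 6.02
eef_pos: [579.0, -158.7, 75.5]
orientation: [0.992, 0.124, -0.0, -0.0]
wrist_force: [-0.1, 0.2, 0.1]
gripper_width: -0.6
finger_force: 0.0
```

Emit:
{"fn": "drive_tool", "kwargs": {
  "steps": [
    [[0,0,0.2],0,-1],
    [[0,0,0.2],0,-1],
    [[0,0,0],0,-1]
  ]
}}

```text
time: 6.4
eef_pos: [579.4, -158.8, 71.9]
orientation: [0.992, 0.124, 0.0, 0.0]
wrist_force: [0.7, 0.5, -0.0]
gripper_width: -0.1
finger_force: 0.1
```

Emit:
{"fn": "drive_tool", "kwargs": {
  "steps": [
    [[0,0,0.2],0,-1],
    [[0,0,0.2],0,-1],
    [[0,0,0],0,-1]
  ]
}}

```text
time: 6.78
eef_pos: [579.3, -158.8, 67.8]
orientation: [0.992, 0.124, -0.0, 0.0]
wrist_force: [-0.8, -0.0, 2.5]
gripper_width: 0.3
finger_force: 0.9
```

```bash
python3 - <<'E'
from h import *
s=r.sense();print(s['time'],s['eef_pos'],s['wrist_force'],s['gripper_width'])
a=r.read_camera('wrist')[100:300,150:400,::-1];b=r.read_camera('side')[80:200,240:360,::-1]
a=cv2.resize(a,(440,352),interpolation=2);b=cv2.resize(b,(360,360),interpolation=2)
o=np.zeros((360,800,3),np.uint8);o[:352,:440]=a;o[:,440:]=b
cv2.imwrite('pics/d3.png',cv2.convertScaleAbs(o,alpha=1.5))
E
```

```text
6.775 [ 579.30331701 -158.8281983    67.79643796] [-0.79907956 -0.02033922  2.52253727] 0.34130841231067394
```

View pics/d3.png

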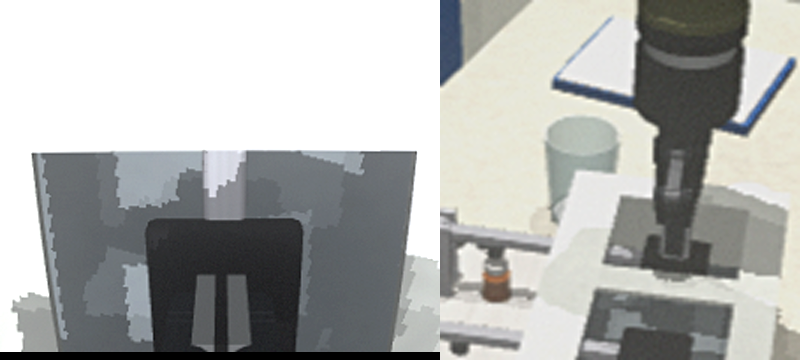

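Contact: 2.5 N at a reported height of 68 mm, with the tip on the middle of the right pad. I press down, watching for the stop.

Emit:
{"fn": "drive_tool", "kwargs": {
  "steps": [
    [[0,0,0.3],0,-1],
    [[0,0,0.3],0,-1],
    [[0,0,0.3],0,-1],
    [[0,0,0],0,-1]
  ]
}}

```text
time: 7.38
eef_pos: [579.4, -158.8, 58.4]
orientation: [0.992, 0.124, 0.0, -0.0]
wrist_force: [-0.7, -0.7, 0.2]
gripper_width: 0.1
finger_force: 0.1
```

Emit:
{"fn": "drive_tool", "kwargs": {
  "steps": [
    [[0,0,0.3],0,-1],
    [[0,0,0.3],0,-1],
    [[0,0,0],0,-1]
  ]
}}

```text
time: 7.75
eef_pos: [579.6, -158.7, 52.6]
orientation: [0.992, 0.124, 0.0, 0.0]
wrist_force: [1.4, -0.8, 0.7]
gripper_width: 0.0
finger_force: 0.3
```

Emit:
{"fn": "drive_tool", "kwargs": {
  "steps": [
    [[0,0,0.3],0,-1],
    [[0,0,0],0,-1]
  ]
}}

```text
time: 8.0
eef_pos: [579.6, -158.6, 49.8]
orientation: [0.992, 0.124, 0.0, 0.0]
wrist_force: [0.8, 0.7, 1.6]
gripper_width: -0.1
finger_force: 0.5
```

Emit:
{"fn": "drive_tool", "kwargs": {
  "steps": [
    [[0,0,0.2],0,-1],
    [[0,0,0.2],0,-1]
  ]
}}

```text
time: 8.25
eef_pos: [579.9, -158.6, 46.1]
orientation: [0.992, 0.124, 0.001, 0.0]
wrist_force: [1.3, 0.6, 2.6]
gripper_width: -0.4
finger_force: 1.7
```

Emit:
{"fn": "drive_tool", "kwargs": {
  "steps": [
    [[0,0,0.2],0,-1],
    [[0,0,0],0,-1]
  ]
}}

```text
time: 8.5
eef_pos: [580.1, -158.7, 45.7]
orientation: [0.992, 0.124, 0.001, 0.0]
wrist_force: [-2.9, 0.5, 11.9]
gripper_width: 0.2
finger_force: 6.0
```

Emit:
{"fn": "drive_tool", "kwargs": {
  "steps": [
    [[0,0,0.1],0,-1],
    [[0,0,0.1],0,-1]
  ]
}}

```text
time: 8.75
eef_pos: [580.2, -158.7, 45.4]
orientation: [0.992, 0.124, 0.001, 0.001]
wrist_force: [-7.2, 1.6, 24.0]
gripper_width: 0.5
finger_force: 12.4
```

The hard stop is reached: force climbs to 24 N with no further travel. I withdraw straight up.

Emit:
{"fn": "drive_tool", "kwargs": {
  "steps": [
    [[0,0,0],0,-1],
    [[0,0,-0.3],0,-1],
    [[0,0,-0.8],0,-1],
    [[0,0,-1.2],0,-1],
    [[0,0,-1.5],0,-1],
    [[0,0,-2],0,-1],
    [[0,0,-2],0,-1],
    [[0,0,-2],0,-1],
    [[0,0,-2],0,-1],
    [[0,0,-1.5],0,-1],
    [[0,0,-1],0,-1],
    [[0,0,0],0,-1]
  ]
}}

```text
time: 10.25
eef_pos: [579.7, -158.8, 185.6]
orientation: [0.992, 0.124, 0.0, 0.0]
wrist_force: [0.1, -0.6, 0.2]
gripper_width: -0.3
finger_force: 0.0
```

```bash
python3 - <<'E'
from h import *
s=r.sense();print(s['time'],s['eef_pos'],s['wrist_force'])
a=r.read_camera('wrist')[:300,50:450,::-1];b=r.read_camera('side')[110:220,230:370,::-1]
a=cv2.resize(a,(400,300));b=cv2.resize(b,(400,314),interpolation=2)
o=np.zeros((314,800,3),np.uint8);o[:300,:400]=a;o[:,400:]=b
cv2.imwrite('pics/e1.png',cv2.convertScaleAbs(o,alpha=1.4))
E
```

```text
10.25 [ 579.72396651 -158.83799415  185.56321726] [ 0.10649637 -0.60138224  0.19490947]
```

View pics/e1.png

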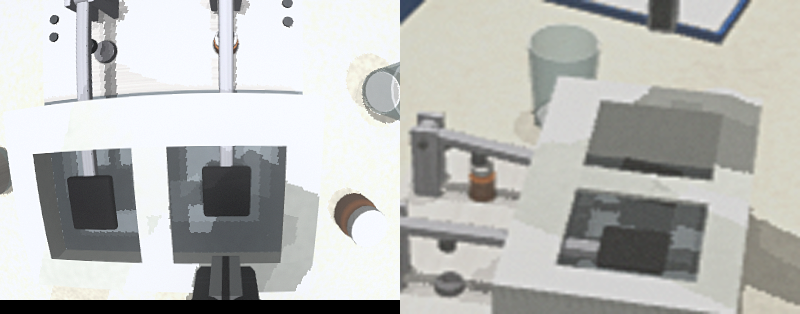

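The right lever is down: its bar slopes and the pad is deep in its window at (655,165). The left lever is still up, the vial stands in its nest at (482,183), and the arm is clear.

```bash
python3 -c "
from rig import r
print(r.job_done())"
```

```text
the job is handed in; nothing more can be done
None
```

I pressed the right lever (the vial's station) down to its hard stop at about 24 N and withdrew at 10.3 s. The last pictures show the left lever up and the vial still in its nest; the forces and pictures showed no sign of guard contact.

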